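# Weigh a cover glass box on the bench balance and store it

### The arm

A 7-joint arm with a two-finger parallel gripper is mounted at the origin on a cart in front of the work surface, level with it; the furniture and walls round the work are solid. World frame = base frame: x ahead of the robot, y to its left, z up, the work surface at z = 0. Lengths are in m, angles in rad, forces in N, time in s.
With the tool pointing down it reaches from about 0.4 to 0.875 m from the base axis. Payload 19.3 kg.
Tool frame: the origin (TCP) lies at the very end of the fingers, on their centre line; the grasp point (between the pads) lies 19 mm behind it; z points along the fingers, y is the line along which they close (so a half turn about z gives the same grasp; the last joint's range is limited). The gripper opens to 85 mm and grips with 20 to 120 N. Pads are 22 mm wide; open, the fingers measure 114 mm over their backs; the gripper's body (76 mm by 85 mm) begins 54 mm behind the grasp point. The pads swing forward as they close: fully open they stand 13 mm farther back than shut.
Start: joints at [1.076, 0.521, -0.036, 1.599, 0.021, 1.021, -0.113], TCP at [0.258, -0.569, 0.231] pointing down, gripper open.
Joint ranges: [-2.91, 2.91], [-0.3, 2.13], [-1.5, 1.42], [0.17, 2.43], [-1.26, 4.41], [0.16, 1.93], [-2.52, 2.52]. Speed limits (rad/s): [1.89, 1.89, 2.39, 2.39, 3.01, 3.01, 3.01].

### API

Orientations are given as [roll, pitch, yaw] about the fixed x, y, z axes, in that order (R = Rz(yaw) Ry(pitch) Rx(roll)).
In Python, from workcell import bot, grab_frame, calibration, job gives the robot as it stands.
- The arm moves only by the shell command python3 -m creep 'ROWS' [FORCE]. ROWS is a JSON list of rows, 1 to 5 of them, each of 7 numbers: the finger opening in m, then dx, dy, dz in m, then a rotation vector rx, ry, rz in rad; each row is the pose to reach, as a shift and turn from the pose commanded when the command began, along the tool's axes at that moment; what a row does not reach only later rows make up. A row lasts 1/8 s, in which the tool goes at most 0.0625 m and 0.188 rad, less where a joint would pass 70% of its speed; a pose out of reach is approached as far as the arm can. The fingers move at their own pace and stop on an object; FORCE is the grip in N (left out, the last holds). Time passes only in rows, so rows that do not move let the fingers close. It prints the time, the measured TCP pose, the force, the opening and the grip force at its end.
- bot.observe(): the state, without advancing time (a new reading comes with each control period).
- grab_frame(name): name is "scene" or "top" or "wrist"; returns (picture, depth): 400x640x3 uint8, blue, green, red; 400x640 float32, m along the optical axis (not along the pixel's ray), 0 where there is no reading.
- calibration(name): a dict with "vfov" (degrees; the focal length in pixels is half the picture's height over the tangent of half this angle, whatever the lens; pixels are square), "cx", "cy" (the principal point, pixels), "eye" and "attitude" of the camera in the world. Camera axes: x right, y down, z forward; pixel columns grow to the right and rows downward; lengths in m; the calibration is good to about 2 mm. A picture is of the moment at which its call begins: read the wrist's pose just before it. calibration takes no time and is no camera call; for the wrist camera it gives the pose at the moment of the call.
- job.job_done(): hands the job in; it is judged then, once.
The state is a dict: "clock": time; "qpos": joint angles; "qd": joint speeds; "joint_efforts": joint torques, N m; "position": TCP position; "tool_rot": TCP orientation; "force": force on the tool from outside, world axes, zero at the start; "moment": the same for the moment, N m; "grip_width": finger opening in m; "finger_force": force on a finger pad.
Only numpy, scipy, OpenCV 4.12 (cv2) and the standard library are available. Lean on these libraries where they do the work, as an engineer would, in place of code of your own. Each camera call takes 0.05 s, during which the arm holds its last target. There are 200 camera calls.

### The job

Weigh the box of cover glasses: with the pan empty, press the balance's bar-shaped key (zero), then set the box from the stock channel flat near the middle of the pan and let go, and press the round key (weigh) and after it the square key (store). Then put the box away, fully down in the cradle with the end walls. Press the keys all the way, one at a time, never the cross-shaped one (off) and never zero with the box on the pan; do not drop the box, and leave the loose beaker, dropper bottle and cassette where they stand.

Things in the scene. Friction and masses are not known exactly. Their poses are not given: they have to be found in the camera images.
- balance: white and grey bench balance, 180 deep (x) x 172 wide (y) x 50 mm high, fixed to the bench; origin at the centre of its underside, x points to its rear (away from the keys), z up. The deck with the keys is at its front, 32 mm high. Its four keys stand in a row along y, 66 mm in front of the origin, 38 mm apart, in changing order
- pan (a point): centre of the upper face of the steel balance pan, a flat plate 96 (x) x 124 (y) mm without rim, 50 mm above the bench, 36 mm behind the balance's origin; axes as the balance
- bar_key_top (a point): the bar-shaped key, 10 (x) x 28 (y) mm, grey plastic, on a 34 mm square black plate on the keypad deck; zeroes the balance. This point is the centre of its top face, 42 mm above the bench when up
- bar_key (a joint): travel of the bar-shaped key in m: 0 up, 0.005 fully down; counts as pressed beyond 0.0035; its spring starts at 3 N and takes 5 N fully down, and lifts it again when let go
- round_key_top (a point): the round key, 24 mm across, grey plastic, on a 34 mm square black plate on the keypad deck; weighs. This point is the centre of its top face, 42 mm above the bench when up
- round_key (a joint): travel of the round key in m: 0 up, 0.005 fully down; counts as pressed beyond 0.0035; its spring starts at 3 N and takes 5 N fully down, and lifts it again when let go
- square_key_top (a point): the square key, 21 x 21 mm, grey plastic, on a 34 mm square black plate on the keypad deck; stores the reading. This point is the centre of its top face, 42 mm above the bench when up
- square_key (a joint): travel of the square key in m: 0 up, 0.005 fully down; counts as pressed beyond 0.0035; its spring starts at 3 N and takes 5 N fully down, and lifts it again when let go
- cross_key_top (a point): the cross-shaped key, 25 mm across with arms 8 mm wide, grey plastic, on a 34 mm square black plate on the keypad deck; switches off, must not be pressed. This point is the centre of its top face, 42 mm above the bench when up
- cross_key (a joint): travel of the cross-shaped key in m: 0 up, 0.005 fully down; counts as pressed beyond 0.0035; its spring starts at 3 N and takes 5 N fully down, and lifts it again when let go
- cover_box: closed rigid box of cover glasses, 58 (x) x 30 (y) x 16 mm (z), 48 to 84 g; origin at the centre of its underside, x along its length. It starts in the stock channel, lengthwise. Between the two holders (right) and the balance (left) stands the microtome, a fixed machine 0.3 m high from x = 0.43 m on and within 0.18 m of y = 0: carry the box past in front of it or high above its low front part
- stock_channel: aluminium holder fixed to the bench: floor plate 50 (x) x 75 (y) x 4 mm; two walls 44 mm long along x, up to 24 mm above the bench, 35 mm apart inside, stand along the box's long sides; both ends are open and the box overhangs the floor by 4 mm there, so it can be taken here only by its ends (across 58 mm). Origin at the centre of its underside
- cradle: aluminium holder fixed to the bench: floor plate 84 (x) x 34 (y) x 4 mm; end walls 68 mm apart inside (along x), 17 mm high with tops flared out to 22 mm, and 8 mm long corner lips 38 mm apart inside (along y); the long sides are open for 55 mm between the lips, so the box goes in held across its 30 mm width, length along x, either way round. Origin at the centre of its underside
- cradle_floor (a point): centre of the cradle's floor, 4 mm above the bench, where the centre of the box's underside comes; axes as the cradle
- beaker: small glass beaker, 46 mm across, 60 mm high, loose bystander; origin at the centre of its underside
- dropper_bottle: small bottle with cap, 34 mm across, 82 mm high, loose bystander in front of the microtome; origin at the centre of its underside
- cassette: tissue cassette, 28 x 40 x 12 mm, loose bystander in front of the microtome; origin at the centre of its underside
Not all that is in view belongs to the job. Leave any black or purple look-alike of the cover_box alone.

How it is judged:
On the way, in this order (a step that is already met when the one before it is completed fails the run):
1. the bar-shaped key is pressed with the pan empty, the other keys up (value of joint bar_key above 0.0035 m and value of joint each of round_key, square_key, cross_key below 0.0015 m and horizontal distance between cover_box and pan above 0.1 m), for 0.05 s.
2. the bar-shaped key is up again and the box lies flat on the pan within 35 mm of its middle, let go (z of cover_box in the frame of pan between -0.004 and 0.004 m and horizontal distance between cover_box and pan below 0.035 m and angle between cover_box's own z axis and vertical below 0.08 rad and contact force between the fingers and cover_box below 0.1 N and value of joint each of bar_key, round_key, square_key, cross_key below 0.0015 m), for 0.2 s.
3. the round key is pressed with the box on the pan, the other keys up (value of joint round_key above 0.0035 m and value of joint each of bar_key, square_key, cross_key below 0.0015 m and z of cover_box in the frame of pan between -0.004 and 0.004 m and horizontal distance between cover_box and pan below 0.035 m and angle between cover_box's own z axis and vertical below 0.08 rad and contact force between the fingers and cover_box below 0.1 N), for 0.05 s.
4. then the square key is pressed with the box on the pan, the other keys up (value of joint square_key above 0.0035 m and value of joint each of bar_key, round_key, cross_key below 0.0015 m and z of cover_box in the frame of pan between -0.004 and 0.004 m and horizontal distance between cover_box and pan below 0.035 m and angle between cover_box's own z axis and vertical below 0.08 rad and contact force between the fingers and cover_box below 0.1 N), for 0.05 s.
At the end, for the whole second after the job is handed in: The box lies at rest flat on the cradle's floor (within 3 mm in height and 0.06 rad of level), within 9 mm of its middle and 0.2 rad of its length, and all four keys are up (within 1.5 mm) (z of cover_box in the frame of cradle_floor between -0.003 and 0.003 m and horizontal distance between cover_box and cradle_floor below 0.009 m and angle between the x axis of cover_box and the x axis of cradle_floor, either way round below 0.2 rad and angle between cover_box's own z axis and vertical below 0.06 rad and linear speed of cover_box below 0.02 m/s and value of joint each of bar_key, round_key, square_key, cross_key below 0.0015 m); the robot touches nothing.
It fails at once if the cross-shaped key is pressed (beyond 2.5 mm) (value of joint cross_key above 0.0025 m).
It fails at once if two keys are down at once (both beyond 2.5 mm) (value of joint each of bar_key, round_key above 0.0025 m or value of joint each of bar_key, square_key above 0.0025 m or value of joint each of round_key, square_key above 0.0025 m).
It fails at once if the bar-shaped zero key is pressed (beyond 2.5 mm) while the box rests on the balance (value of joint bar_key above 0.0025 m and (horizontal distance between cover_box and pan below 0.075 m and contact force between cover_box and balance above 0.1 N)).
It fails at once if the box is dropped or thrown (faster than 0.5 m/s while no finger touches it: a fall of over 12 mm) (linear speed of cover_box above 0.5 m/s and contact force between the fingers and cover_box below 0.05 N).
It fails at once if the beaker, dropper bottle or cassette is moved more than 20 mm or tipped over (distance of any of beaker, dropper_bottle, cassette from where it was at the start of the episode above 0.02 m or angle between any of beaker, dropper_bottle, cassette's own z axis and vertical above 0.5 rad).
It also fails if it takes over 72 s, if anything falls off the work surface, if the arm or the gripper's body presses on something with over 40 N, if the wrist force passes 120 N, or if a joint passes its speed limit or range.

## Working session

There is one attempt and no reset: what is moved stays moved. The work goes in short steps, Python scripts to look and compute and a shell command to move; the robot and the scene stay as the last step left them, time stands still between calls to the robot, and variables do not carry over. Pictures are saved under pics/ and viewed, at most 12 in all, crops included, and the job is handed in when it is done.

```bash
ls; mkdir -p pics; python3 - <<'E'
from workcell import bot, grab_frame, calibration, job
import cv2,numpy as np
s=bot.observe(); print({k:np.round(v,4).tolist() for k,v in s.items()})
for n in("top","scene"):
    p,d=grab_frame(n); cv2.imwrite(f"pics/{n}0.png",p); np.save(f"pics/{n}0.npy",d); print(n,calibration(n))
E
```

```text
pics
{'clock': 0.0, 'qpos': [1.0758, 0.522, -0.0363, 1.6, 0.0212, 1.0211, -0.1128], 'qd': [0.0012, 0.0, 0.0013, 0.0002, -0.001, 0.0004, 0.0005], 'joint_efforts': [0.0007, -92.7106, 1.9799, -36.9931, 0.0177, 0.0082, -0.0001], 'position': [0.2574, -0.5692, 0.2307], 'tool_rot': [-3.1404, 0.0001, 0.4248], 'force': [-0.8948, 0.6719, 0.3884], 'moment': [-0.0046, -0.0426, 0.0529], 'finger_force': 0.0, 'grip_width': 0.085}
top {'vfov': 48.08857695684053, 'cx': 323.68456161586613, 'cy': 198.90736920505543, 'eye': array([ 0.3668212 , -0.0344218 ,  1.21187412]), 'attitude': array([-3.01952998, -0.00647326, -1.5607964 ])}
scene {'vfov': 50.07439058906385, 'cx': 316.21440129354414, 'cy': 203.1132738206692, 'eye': array([ 0.20140657, -0.62985659,  1.31106034]), 'attitude': array([-2.65786758,  0.01335468, -0.48179136])}
```

View pics/top0.png

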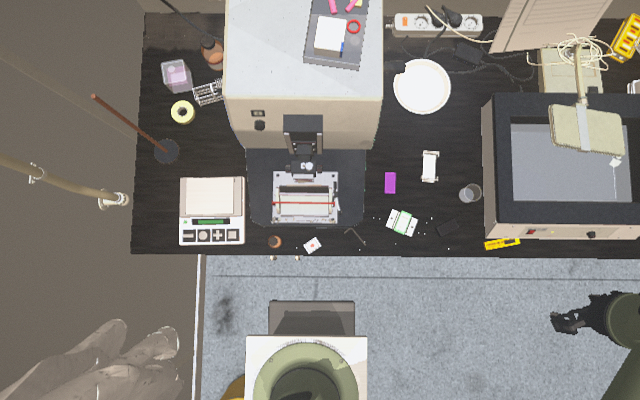

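View pics/scene0.png

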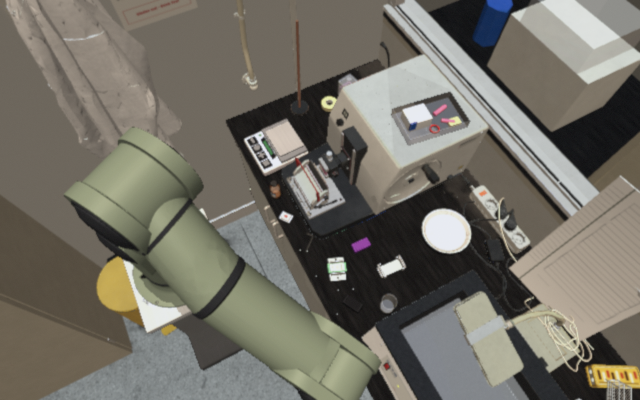

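The top view shows the balance at about (212,211) with keys in a row at v≈236 (bar 188, round 203, cross 218, square 233). The stock channel with the box is at (402,222), the cradle at (430,166) and the beaker at (470,193). The bottle is at (275,241) and the cassette at (312,245). I'll zoom in and measure.

```bash
cat > h.py <<'E'
from workcell import bot, grab_frame, calibration, job
import cv2,numpy as np
from scipy.spatial.transform import Rotation as Ro
def K(c): return 200/np.tan(np.radians(c["vfov"])/2)
def ray(c,uv,z):
    uv=np.atleast_2d(np.asarray(uv,float)); f=K(c); R=Ro.from_euler("xyz",c["attitude"])
    d=R.apply(np.c_[(uv[:,0]-c["cx"])/f,(uv[:,1]-c["cy"])/f,np.ones(len(uv))])
    return c["eye"]+d*((z-c["eye"][2])/d[:,2])[:,None]
def proj(c,P):
    q=Ro.from_euler("xyz",c["attitude"]).inv().apply(np.atleast_2d(P)-c["eye"])
    return q[:,:2]/q[:,2:]*K(c)+[c["cx"],c["cy"]]
def rects(mask,c,z,off=(0,0),amin=30):
    cs,_=cv2.findContours(mask.astype(np.uint8),cv2.RETR_EXTERNAL,cv2.CHAIN_APPROX_NONE)
    for k in cs:
        if cv2.contourArea(k)<amin: continue
        P=ray(c,k[:,0]+np.array(off),z)[:,:2]
        (x,y),(w,h),a=cv2.minAreaRect((P*1000).astype(np.float32))
        print("c(mm)",round(x,1),round(y,1),"wh",round(w,1),round(h,1),"ang",round(a,1),"px",k[:,0].mean(0).round()+np.array(off))
def tool(): 
    s=bot.observe(); print("t",round(s["clock"],2),"p",s["position"].round(4),"rpy",s["tool_rot"].round(4),"w",round(s["grip_width"],4)); return s
E
python3 - <<'E'
from h import *
c=calibration("top"); p=cv2.imread("pics/top0.png")
a=cv2.resize(p[170:260,170:270],None,fx=4,fy=4,interpolation=cv2.INTER_CUBIC)
b=cv2.resize(p[140:230+10,375:475],None,fx=4,fy=4,interpolation=cv2.INTER_CUBIC)
b=cv2.copyMakeBorder(b,0,0,0,0,0); a=cv2.copyMakeBorder(a,0,40,0,0,cv2.BORDER_CONSTANT)
cv2.imwrite("pics/crop1.png",np.hstack([a,b]))
m=p.min(2)>130
for z,(u0,u1,v0,v1) in((.05,(170,250,170,250)),(.02,(380,425,205,240)),(.02,(415,445,145,190))):
    rects(m[v0:v1,u0:u1],c,z,(u0,v0))
print(ray(c,[[188,236],[203,236],[218,236],[233,236]],.042).round(3))
E
```

```text
c(mm) 476.8 250.8 wh 177.6 169.0 ang 1.7 px [212. 211.]
c(mm) 453.9 -249.0 wh 74.6 57.7 ang 67.9 px [402. 222.]
c(mm) 605.6 -326.3 wh 43.6 87.6 ang 86.5 px [430. 166.]
[[0.41  0.311 0.042]
 [0.41  0.272 0.042]
 [0.41  0.233 0.042]
 [0.411 0.194 0.042]]
```

View pics/crop1.png

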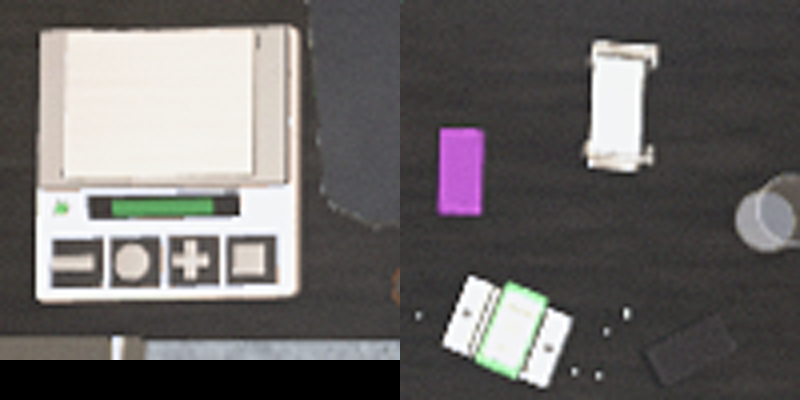

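The crop shows the key order from left (+y) as bar, round, cross, square, and the pan is empty. The green-bordered box sits in the channel with its length tilted about -22°. The cradle is nearly along x. Next I'll refine the keys and check heights along the route.

```bash
python3 - <<'E'
from h import *
c=calibration("top"); p=cv2.imread("pics/top0.png"); d=np.load("pics/top0.npy")
m=(p[228:246,180:243].max(2)<110); rects(m,c,.034,(180,228),15)
hsv=cv2.cvtColor(p,cv2.COLOR_BGR2HSV)
print("green box"); rects((cv2.inRange(hsv,(40,60,80),(85,255,255))>0)[205:245,380:425],c,.02,(380,205),5)
f=K(c); v,u=np.mgrid[0:400,0:640]
P=Ro.from_euler("xyz",c["attitude"]).apply(np.stack([(u-c["cx"])/f*d,(v-c["cy"])/f*d,d],-1).reshape(-1,3))+c["eye"]
P=P[d.ravel()>0]
for x in np.arange(.36,.70,.03):
    print(round(x,2),[round(float(q[:,2].max()),2) if len(q:=P[(abs(P[:,0]-x)<.015)&(abs(P[:,1]-y)<.03)]) else None for y in np.arange(.36,-.37,-.06)])
E
```

```text
c(mm) 411.8 272.9 wh 29.2 28.8 ang 2.4 px [204. 235.]
c(mm) 411.2 310.5 wh 28.7 31.4 ang 0.6 px [190. 235.]
c(mm) 414.9 197.2 wh 28.7 29.4 ang 0.6 px [233. 235.]
c(mm) 414.6 233.5 wh 28.7 28.9 ang 0.6 px [220. 236.]
green box
c(mm) 428.1 -241.0 wh 26.0 5.6 ang 67.3 px [398. 232.]
c(mm) 477.8 -261.6 wh 29.5 6.0 ang 68.6 px [406. 213.]
0.36 [0.0, 0.01, 0.0, 0.01, 0.01, 0.0, 0.01, 0.0, 0.0, 0.01, 0.0, 0.0, 0.0]
0.39 [0.03, 0.04, 0.04, 0.04, 0.08, 0.08, 0.02, 0.01, 0.01, 0.01, 0.0, 0.0, 0.01]
0.42 [0.04, 0.05, 0.05, 0.05, 0.08, 0.08, 0.01, 0.01, 0.01, 0.01, 0.02, 0.01, 0.02]
0.45 [0.04, 0.05, 0.05, 0.04, 0.07, 0.09, 0.09, 0.09, 0.05, 0.01, 0.03, 0.03, 0.02]
0.48 [0.04, 0.06, 0.06, 0.05, 0.06, 0.18, 0.18, 0.18, 0.05, 0.0, 0.03, 0.02, 0.02]
0.51 [0.05, 0.05, 0.06, 0.05, 0.06, 0.15, 0.15, 0.15, 0.05, 0.0, 0.0, 0.0, 0.01]
0.54 [0.05, 0.06, 0.06, 0.05, 0.06, 0.2, 0.27, 0.15, 0.05, 0.02, 0.02, 0.01, 0.01]
0.57 [0.05, 0.05, 0.05, 0.05, 0.06, 0.2, 0.27, 0.18, 0.05, 0.02, 0.02, 0.03, 0.03]
0.6 [0.01, 0.01, 0.01, 0.05, 0.05, 0.05, 0.2, 0.05, 0.06, 0.02, 0.02, 0.01, 0.01]
0.63 [0.14, 0.01, 0.01, 0.08, 0.09, 0.26, 0.26, 0.26, 0.12, 0.1, 0.01, 0.02, 0.02]
0.66 [0.32, 0.0, 0.01, 0.25, 0.26, 0.27, 0.27, 0.26, 0.24, 0.24, 0.0, 0.03, 0.03]
0.69 [0.01, 0.01, 0.01, 0.3, 0.3, 0.3, 0.3, 0.3, 0.3, 0.3, 0.0, 0.01, 0.01]
```

```bash
cat >> h.py <<'E'
def plan(*vias):
    "print tool-axis shift and turn for each leg (x,y,z,yaw deg) tool down, from the measured pose"
    s=tool(); p=s["position"]; R=Ro.from_euler("xyz",s["tool_rot"])
    for x,y,z,a in vias:
        q=np.array([x,y,z]); T=Ro.from_euler("xyz",[np.pi,0,np.radians(a)])
        d=R.inv().apply(q-p); w=(R.inv()*T).as_rotvec()
        print(d.round(4),w.round(3),"rows",round(max(np.linalg.norm(d)/.0625,np.linalg.norm(w)/.188),1)); p,R=q,T
E
python3 -m creep '[[0.085,0.257,-0.17,0.02,0,0,-0.755],[0.085,0.257,-0.17,0.02,0,0,-0.755],[0.085,0.257,-0.17,0.02,0,0,-0.755],[0.085,0.257,-0.17,0.02,0,0,-0.755],[0.085,0.257,-0.17,0.02,0,0,-0.755]]'
python3 - <<'E'
from h import *
plan((.45,-.25,.2,67.6))
c=calibration("wrist"); print(c)
E
```

```text
clock: 0.72
position: [0.4224, -0.3068, 0.2112]
tool_rot: [3.142, -0.0, 1.183]
force: [1.8, -0.9, -0.0]
grip_width: 0.085
finger_force: 0.0
t 0.72 p [ 0.4224 -0.3068  0.2112] rpy [ 3.1416e+00 -2.0000e-04  1.1831e+00] w 0.085
[0.063  0.0041 0.0112] [ 0.    -0.     0.003] rows 1.0
{'vfov': 67.78210471535314, 'cx': 319.866062253792, 'cy': 205.9966698207215, 'eye': array([ 0.44901996, -0.24145455,  0.35347866]), 'attitude': array([ 2.86602373e+00, -5.01821628e-04, -3.87422332e-01])}
```

```bash
python3 - <<'E'
from h import *
c=calibration("wrist"); p,d=grab_frame("wrist"); cv2.imwrite("pics/w1.png",p); np.save("pics/w1.npy",d)
hsv=cv2.cvtColor(p,cv2.COLOR_BGR2HSV)
g=cv2.inRange(hsv,(40,60,60),(85,255,255)); g=cv2.morphologyEx(g,cv2.MORPH_CLOSE,np.ones((9,9)))
rects(g>0,c,.02,amin=100)
print(proj(c,[[.453,-.2513,.02],[.6056,-.3263,.004]]))
E
```

```text
c(mm) 452.5 -251.2 wh 30.5 58.7 ang 66.7 px [326. 129.]
[[326.53783012 129.10150749]
 [473.98330184 139.37854785]]
```

View pics/w1.png

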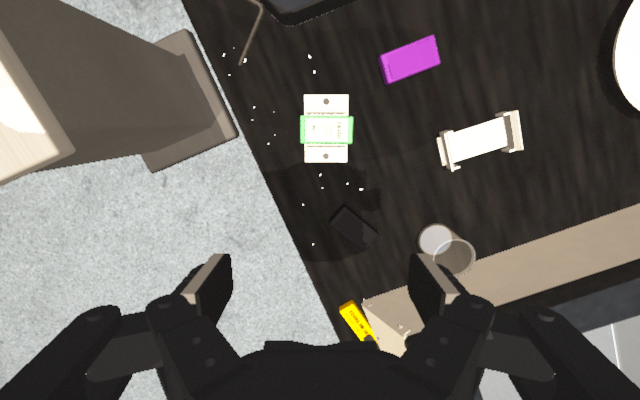

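The wrist view shows the green-edged box at (326,129) between its plates, the cradle at (480,140) and the beaker at (445,250). The measured size of 30.5 x 58.7 mm matches the box, and its centre agrees with the top view. Now to the zero key with the fingers closed.

```bash
python3 - <<'E'
from h import *
plan((.43,-.05,.25,91.6),(.415,.22,.2,91.6),(.4115,.310,.06,91.6))
E
```

```text
t 0.78 p [ 0.4266 -0.2998  0.2109] rpy [ 3.1411 -0.0036  1.1883] w 0.0845
[ 0.2331 -0.09   -0.0383] [ 0.001 -0.003 -0.41 ] rows 4.0
[ 0.2703 -0.0075  0.05  ] [0. 0. 0.] rows 4.4
[ 0.0901 -0.001   0.14  ] [0. 0. 0.] rows 2.7
```

```bash
python3 -m creep '[[0,0.233,-0.09,-0.04,0,0,-0.41],[0,0.233,-0.09,-0.04,0,0,-0.41],[0,0.233,-0.09,-0.04,0,0,-0.41],[0,0.233,-0.09,-0.04,0,0,-0.41],[0,0.233,-0.09,-0.04,0,0,-0.41]]' && python3 -m creep '[[0,0.27,-0.007,0.05,0,0,0],[0,0.27,-0.007,0.05,0,0,0],[0,0.27,-0.007,0.05,0,0,0],[0,0.27,-0.007,0.05,0,0,0],[0,0.27,-0.007,0.05,0,0,0]]'
python3 - <<'E'
from h import *
c=calibration("wrist"); p,d=grab_frame("wrist"); cv2.imwrite("pics/w2.png",p)
print(proj(c,[[.4115,.31,.042],[.412,.272,.042],[.413,.234,.042],[.414,.196,.042],[.513,.255,.05]]).round())
plan((.4115,.310,.06,91.6),(.4115,.310,.0365,91.6))
p=cv2.imread("pics/w2.png")
E
```

```text
clock: 1.4
position: [0.4275, -0.0553, 0.2521]
tool_rot: [3.14, -0.0, 1.595]
force: [-0.2, -1.5, 0.3]
grip_width: -0.0001
finger_force: 0.0
clock: 2.02
position: [0.4145, 0.2135, 0.2005]
tool_rot: [-3.14, -0.001, 1.592]
force: [0.3, -1.8, 0.9]
grip_width: 0.0002
finger_force: 0.0
[[318.  93.]
 [318. 134.]
 [318. 173.]
 [318. 209.]
 [421. 155.]]
t 2.08 p [0.4143 0.2151 0.2003] rpy [-3.1403e+00 -1.6000e-03  1.5936e+00] w 0.0002
[ 0.0947 -0.0004  0.1405] [-0.001 -0.002 -0.005] rows 2.7
[-0.     -0.      0.0235] [0. 0. 0.] rows 0.4
```

View pics/w2.png

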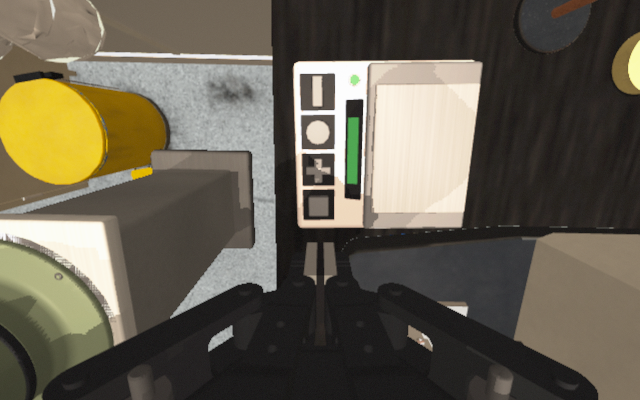

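The wrist view shows the bar key at (317,92), round (317,131), cross (318,170) and square (318,206). These are within 3 px of the prediction, so I shift +1.5 mm in y and press the bar.

```bash
python3 -m creep '[[0,0.096,0,0.14,0,0,0],[0,0.096,0,0.14,0,0,0],[0,0.096,0,0.14,0,0,0],[0,0.096,0,0.14,0,0,0]]' && python3 -m creep '[[0,0,0,0.015,0,0,0],[0,0,0,0.022,0,0,0],[0,0,0,0.024,0,0,0],[0,0,0,0.024,0,0,0]]'
```

```text
clock: 2.58
position: [0.4119, 0.307, 0.0587]
tool_rot: [-3.138, 0.002, 1.592]
force: [-0.8, -0.9, 0.7]
grip_width: 0.0004
finger_force: 0.0
clock: 3.08
position: [0.4138, 0.3063, 0.0377]
tool_rot: [3.141, 0.0, 1.589]
force: [0.9, -3.1, 4.8]
grip_width: -0.0
finger_force: 2.2
```

```bash
python3 -m creep '[[0,0,0,0.0015,0,0,0],[0,0,0,0.0015,0,0,0]]' ; python3 - <<'E'
from h import *
c=calibration("wrist"); p,d=grab_frame("wrist"); cv2.imwrite("pics/w3.png",p)
s=tool(); print(s["force"])
E
```

```text
clock: 3.32
position: [0.4138, 0.3066, 0.0369]
tool_rot: [3.14, 0.0, 1.589]
force: [-1.3, -6.1, 19.4]
grip_width: -0.0001
finger_force: 9.8
t 3.38 p [0.4138 0.3066 0.0369] rpy [3.1403e+00 2.0000e-04 1.5893e+00] w 0.0
[-2.76483238 -6.77828445 19.68839879]
```

The key is fully down (z = 0.037, force bottomed out). I'll lift and travel back to the stock channel.

```bash
python3 -m creep '[[0,0,0,-0.05,0,0,0],[0.04,-0.06,-0.01,-0.12,0,0,0],[0.08,-0.12,-0.01,-0.19,0,0,0],[0.08,-0.18,-0.01,-0.21,0,0,0],[0.08,-0.24,-0.01,-0.21,0,0,0]]' && python3 - <<'E'
from h import *
plan((.43,-.06,.25,91.6),(.4526,-.2512,.13,67.1))
E
```

```text
clock: 4.0
position: [0.4076, 0.1126, 0.2342]
tool_rot: [3.139, -0.001, 1.591]
force: [1.4, -0.6, 0.0]
grip_width: 0.0724
finger_force: 0.0
t 4.0 p [0.4076 0.1126 0.2342] rpy [ 3.1386e+00 -7.0000e-04  1.5908e+00] w 0.0724
[-0.173   0.019  -0.0159] [ 0.003 -0.001 -0.008] rows 2.8
[-0.1918  0.0173  0.12  ] [ 0.    -0.     0.428] rows 3.6
```

```bash
python3 -m creep '[[0.075,-0.17,0.02,-0.016,0,0,0],[0.075,-0.17,0.02,-0.016,0,0,0],[0.075,-0.17,0.02,-0.016,0,0,0],[0.075,-0.17,0.02,-0.016,0,0,0]]' && python3 -m creep '[[0.075,-0.19,0.018,0.10,0,0,0.428],[0.075,-0.19,0.018,0.10,0,0,0.428],[0.075,-0.19,0.018,0.10,0,0,0.428],[0.075,-0.19,0.018,0.10,0,0,0.428],[0.075,-0.19,0.018,0.10,0,0,0.428]]' && python3 - <<'E'
from h import *
plan((.4526,-.2512,.05,67.1),(.4526,-.2512,.0,67.1))
E
```

```text
clock: 4.5
position: [0.4307, -0.0591, 0.2487]
tool_rot: [3.141, 0.001, 1.585]
force: [0.2, -0.2, -0.2]
grip_width: 0.075
finger_force: 0.0
clock: 5.12
position: [0.4519, -0.2462, 0.1473]
tool_rot: [-3.14, -0.001, 1.16]
force: [-0.9, 1.0, 0.4]
grip_width: 0.0752
finger_force: 0.0
t 5.12 p [ 0.4519 -0.2462  0.1473] rpy [-3.1403e+00 -6.0000e-04  1.1603e+00] w 0.0752
[-0.0044  0.0028  0.0973] [-0.001 -0.001 -0.011] rows 1.6
[ 0.   -0.    0.05] [0. 0. 0.] rows 0.8
```

```bash
python3 -m creep '[[0.075,-0.0045,0.003,0.06,0,0,-0.011],[0.075,-0.0045,0.003,0.097,0,0,-0.011],[0.075,-0.0045,0.003,0.097,0,0,-0.011],[0.075,-0.0045,0.003,0.097,0,0,-0.011]]' && python3 - <<'E'
from h import *
c=calibration("wrist");p,d=grab_frame("wrist"); cv2.imwrite("pics/w4.png",p)
print(proj(c,[[.4526,-.2512,.02]]))
plan((.4526,-.2512,.001,67.1))
E
```

```text
clock: 5.62
position: [0.4542, -0.2505, 0.053]
tool_rot: [3.14, -0.0, 1.174]
force: [0.6, 0.4, 0.2]
grip_width: 0.0749
finger_force: 0.0
[[317.80358158 239.87996507]]
t 5.67 p [ 0.4542 -0.2509  0.0531] rpy [ 3.1392e+00 -1.0000e-04  1.1733e+00] w 0.0753
[-0.0009 -0.0015  0.0521] [ 0.002 -0.     0.002] rows 0.8
```

View pics/w4.png

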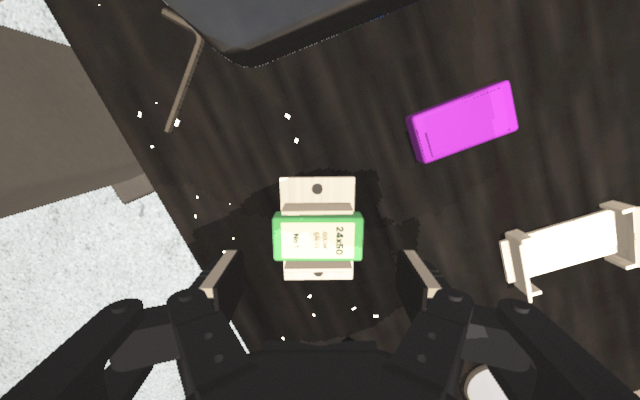

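The box is centred between the fingers at (318,237), against a prediction of (318,240). I'll descend and grasp.

```bash
python3 -m creep '[[0.075,0.0,-0.0015,0.03,0,0,0],[0.075,0.0,-0.0015,0.05,0,0,0],[0.075,0.0,-0.0015,0.052,0,0,0],[0.075,0.0,-0.0015,0.052,0,0,0]]' && python3 -m creep '[[0.05,0,0,0,0,0,0],[0.05,0,0,0,0,0,0],[0.05,0,0,0,0,0,0],[0.05,0,0,0,0,0,0]]' 30
```

```text
clock: 6.18
position: [0.4525, -0.2507, 0.0006]
tool_rot: [3.14, 0.0, 1.173]
force: [-0.6, -0.0, -0.3]
grip_width: 0.0749
finger_force: 0.0
clock: 6.68
position: [0.4524, -0.2508, 0.0005]
tool_rot: [3.14, 0.0, 1.173]
force: [-1.4, 0.3, 12.5]
grip_width: 0.0576
finger_force: 29.7
```

```bash
python3 -m creep '[[0.05,0,0,-0.01,0,0,0],[0.05,0,0,-0.05,0,0,0],[0.05,0,0,-0.11,0,0,0],[0.05,0,0,-0.17,0,0,0],[0.05,0,0,-0.23,0,0,0]]' && python3 - <<'E'
from h import *
plan((.435,-.02,.25,90),(.44,.14,.24,110),(.5147,.2573,.14,110),(.5147,.2573,.060,110))
print(bot.observe()["finger_force"])
E
```

```text
clock: 7.3
position: [0.4513, -0.2503, 0.2323]
tool_rot: [3.141, 0.0, 1.173]
force: [0.6, 0.1, -0.8]
grip_width: 0.0574
finger_force: 33.7
t 7.3 p [ 0.4513 -0.2503  0.2323] rpy [3.1408 0.     1.1729] w 0.0574
[ 0.206  -0.1042 -0.0178] [ 0.001  0.    -0.398] rows 3.7
[0.16  0.005 0.01 ] [ 0.     0.    -0.349] rows 2.6
[0.0847 0.1103 0.1   ] [0. 0. 0.] rows 2.7
[ 0.   -0.    0.08] [0. 0. 0.] rows 1.3
33.734909892082214
```

The box is held (width 0.0574 m). Carrying it past the microtome, a little slower.

```bash
python3 -m creep '[[0.05,0.04,-0.02,-0.02,0,0,-0.08],[0.05,0.08,-0.04,-0.02,0,0,-0.16],[0.05,0.12,-0.06,-0.02,0,0,-0.24],[0.05,0.16,-0.08,-0.02,0,0,-0.32],[0.05,0.206,-0.104,-0.02,0,0,-0.398]]' && python3 -m creep '[[0.05,0.04,0,0,0,0,-0.09],[0.05,0.08,0,0,0,0,-0.18],[0.05,0.12,0.005,0,0,0,-0.27],[0.05,0.16,0.005,0,0,0,-0.349],[0.05,0.16,0.005,0,0,0,-0.349]]' && python3 - <<'E'
from h import *
plan((.5147,.2573,.15,110),(.5147,.2573,.060,110))
print(bot.observe()["finger_force"])
E
```

```text
clock: 7.92
position: [0.4353, -0.0192, 0.2501]
tool_rot: [3.141, 0.001, 1.573]
force: [1.8, -0.0, 0.2]
grip_width: 0.0571
finger_force: 33.7
clock: 8.55
position: [0.4402, 0.1424, 0.2501]
tool_rot: [3.141, -0.001, 1.925]
force: [-0.9, 0.6, 0.0]
grip_width: 0.0571
finger_force: 33.7
t 8.55 p [0.4402 0.1424 0.2501] rpy [ 3.1406e+00 -6.0000e-04  1.9250e+00] w 0.0571
[0.0819 0.1097 0.1002] [ 0.001 -0.001  0.005] rows 2.7
[ 0.   -0.    0.09] [0. 0. 0.] rows 1.4
33.72653424739838
```

```bash
python3 -m creep '[[0.05,0.02,0.03,0.02,0,0,0],[0.05,0.04,0.055,0.05,0,0,0],[0.05,0.06,0.082,0.075,0,0,0],[0.05,0.082,0.11,0.1,0,0,0],[0.05,0.082,0.11,0.1,0,0,0]]' && python3 -m creep '[[0.05,0,0,0.04,0,0,0],[0.05,0,0,0.07,0,0,0],[0.05,0,0,0.085,0,0,0],[0.05,0,0,0.09,0,0,0],[0.05,0,0,0.09,0,0,0]]' && python3 - <<'E'
from h import *
c=calibration("wrist");p,d=grab_frame("wrist"); cv2.imwrite("pics/w5.png",p)
s=tool(); print(s["force"])
E
```

```text
clock: 9.18
position: [0.5158, 0.2554, 0.1479]
tool_rot: [-3.139, -0.001, 1.921]
force: [-1.4, 0.4, -0.6]
grip_width: 0.0576
finger_force: 33.7
clock: 9.8
position: [0.5164, 0.2544, 0.0601]
tool_rot: [3.141, 0.0, 1.919]
force: [-1.1, -0.1, 0.8]
grip_width: 0.0573
finger_force: 33.7
t 9.85 p [0.5165 0.2545 0.0603] rpy [ 3.1404 -0.      1.9195] w 0.0573
[ 0.88920078 -0.41540966 -0.63607434]
```

View pics/w5.png

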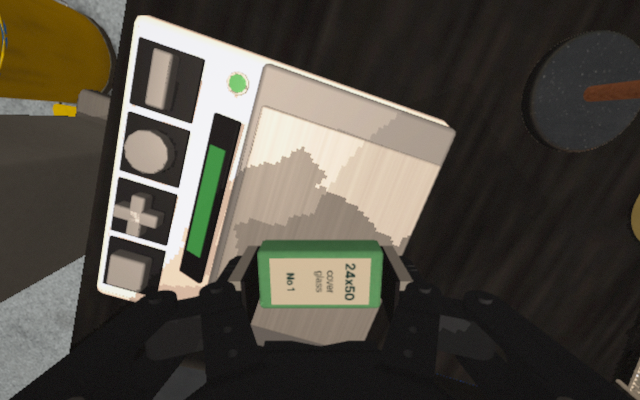

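The box hangs level over the pan; its face is centred at about (319,275). I'll lower it to contact.

```bash
python3 -m creep '[[0.05,0,0,0.006,0,0,0],[0.05,0,0,0.01,0,0,0],[0.05,0,0,0.012,0,0,0],[0.05,0,0,0.012,0,0,0]]' && python3 -m creep '[[0.05,0,0,0.001,0,0,0],[0.05,0,0,0.001,0,0,0]]'&& python3 -m creep '[[0.05,0,0,0.001,0,0,0],[0.05,0,0,0.001,0,0,0]]'
```

```text
clock: 10.35
position: [0.5159, 0.2544, 0.0471]
tool_rot: [-3.141, 0.0, 1.92]
force: [-0.5, 1.0, -1.2]
grip_width: 0.0572
finger_force: 33.7
clock: 10.6
position: [0.5161, 0.2545, 0.0466]
tool_rot: [3.141, 0.0, 1.92]
force: [-1.3, -0.5, 5.5]
grip_width: 0.0574
finger_force: 34.4
clock: 10.85
position: [0.5162, 0.2545, 0.0465]
tool_rot: [3.141, 0.001, 1.92]
force: [-7.4, -5.1, 24.1]
grip_width: 0.0572
finger_force: 36.7
```

```bash
python3 -m creep '[[0.05,0,0,-0.001,0,0,0],[0.062,0,0,-0.001,0,0,0],[0.078,0,0,-0.001,0,0,0],[0.078,0,0,-0.001,0,0,0]]' && python3 -m creep '[[0.078,0,0,-0.03,0,0,0],[0.078,0,0,-0.06,0,0,0],[0.04,-0.02,-0.03,-0.1,0,0,0],[0,-0.02,-0.07,-0.1,0,0,0],[0,-0.02,-0.1,-0.1,0,0,0]]' && python3 - <<'E'
from h import *
c=calibration("wrist");p,d=grab_frame("wrist"); cv2.imwrite("pics/w6.png",p)
hsv=cv2.cvtColor(p,cv2.COLOR_BGR2HSV)
g=cv2.inRange(hsv,(40,60,60),(85,255,255)); g=cv2.morphologyEx(g,cv2.MORPH_CLOSE,np.ones((9,9)))
rects(g>0,c,.066,amin=300)
print(proj(c,[[.411,.3115,.042],[.412,.2735,.042],[.413,.2355,.042],[.414,.1975,.042],[.5147,.2573,.05]]).round())
plan((.412,.2735,.06,91.6),(.412,.2735,.0365,91.6))
E
```

```text
clock: 11.35
position: [0.516, 0.2544, 0.0461]
tool_rot: [-3.141, -0.0, 1.92]
force: [-0.4, 0.6, -0.4]
grip_width: 0.0778
finger_force: 0.0
clock: 11.98
position: [0.4278, 0.2006, 0.1466]
tool_rot: [3.141, 0.0, 1.919]
force: [-0.1, 0.5, 0.3]
grip_width: 0.0238
finger_force: 0.0
c(mm) 514.8 254.2 wh 60.8 30.5 ang 20.0 px [449. 188.]
c(mm) 442.3 257.3 wh 10.6 59.8 ang 1.8 px [363. 151.]
[[347.  67.]
 [331. 117.]
 [316. 162.]
 [302. 204.]
 [442. 181.]]
t 12.03 p [0.4248 0.1994 0.1463] rpy [-3.1398e+00  1.5000e-03  1.9203e+00] w 0.0158
[0.0741 0.0135 0.0861] [-0.002  0.002  0.322] rows 1.8
[-0.     -0.      0.0235] [0. 0. 0.] rows 0.4
```

View pics/w6.png

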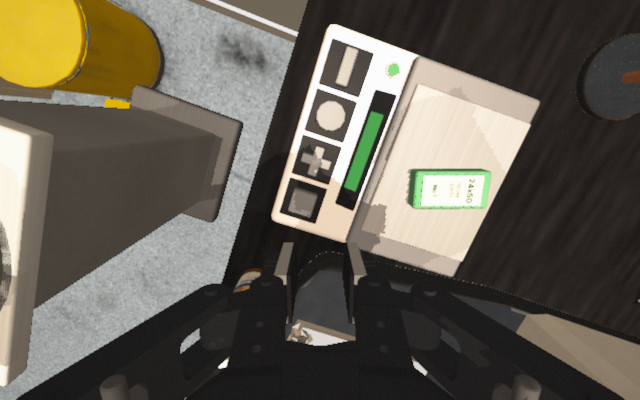

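The box lies flat on the pan at (449,188), measured at (0.515, 0.254) and within 4 mm of the middle. The round key at (331,116) is exactly where predicted. Moving above it.

```bash
python3 -m creep '[[0,0.074,0.0135,0.03,0,0,0.322],[0,0.074,0.0135,0.03,0,0,0.322],[0,0.074,0.0135,0.07,0,0,0.322],[0,0.074,0.0135,0.086,0,0,0.322],[0,0.074,0.0135,0.086,0,0,0.322]]' && python3 - <<'E'
from h import *
plan((.412,.2735,.042,91.6),(.412,.2735,.0365,91.6))
E
```

```text
clock: 12.65
position: [0.4159, 0.2752, 0.0598]
tool_rot: [-3.14, 0.001, 1.598]
force: [-0.2, -0.5, 0.5]
grip_width: 0.0003
finger_force: 0.0
t 12.65 p [0.4159 0.2752 0.0598] rpy [-3.1401e+00  9.0000e-04  1.5980e+00] w 0.0003
[-0.0015 -0.0039  0.0178] [-0.002  0.001 -0.001] rows 0.3
[-0.     -0.      0.0055] [0. 0. 0.] rows 0.1
```

```bash
python3 -m creep '[[0,-0.0015,-0.003,0.012,0,0,0],[0,-0.0015,-0.003,0.02,0,0,0],[0,-0.0015,-0.003,0.0235,0,0,0],[0,-0.0015,-0.003,0.0235,0,0,0]]' && python3 -m creep '[[0,0,0,0.001,0,0,0],[0,0,0,0.001,0,0,0]]'
```

```text
clock: 13.15
position: [0.4135, 0.2736, 0.0371]
tool_rot: [3.141, 0.001, 1.598]
force: [-0.6, -2.8, 6.8]
grip_width: 0.0002
finger_force: 3.3
clock: 13.4
position: [0.4136, 0.2737, 0.0368]
tool_rot: [3.141, 0.001, 1.597]
force: [-6.0, -6.8, 29.0]
grip_width: 0.0002
finger_force: 14.5
```

The round key is fully down. I'll lift, move 76 mm over to the square key, and check before pressing.

```bash
python3 -m creep '[[0,0,0,-0.025,0,0,0],[0,-0.01,0,-0.045,0,0,0],[0,-0.06,0.001,-0.04,0,0,0],[0,-0.076,0.001,-0.03,0,0,0],[0,-0.076,0.001,-0.022,0,0,0]]' && python3 -m creep '[[0,0,0,0,0,0,0]]' && python3 - <<'E'
from h import *
plan((.414,.1975,.0365,91.6))
E
```

```text
clock: 14.02
position: [0.4166, 0.1972, 0.0574]
tool_rot: [3.142, 0.0, 1.596]
force: [-0.3, 0.7, 1.1]
grip_width: 0.0001
finger_force: 0.0
clock: 14.15
position: [0.4161, 0.1991, 0.0573]
tool_rot: [-3.141, -0.0, 1.599]
force: [0.3, 0.5, -0.3]
grip_width: 0.0002
finger_force: 0.0
t 14.15 p [0.4161 0.1991 0.0573] rpy [-3.1409e+00 -5.0000e-04  1.5987e+00] w 0.0002
[-0.0016 -0.0021  0.0208] [-0.001 -0.     0.   ] rows 0.3
```

```bash
python3 -m creep '[[0,-0.002,-0.002,0.01,0,0,0],[0,-0.002,-0.002,0.018,0,0,0],[0,-0.002,-0.002,0.0212,0,0,0],[0,-0.002,-0.002,0.0212,0,0,0]]' && python3 -m creep '[[0,0,0,0.001,0,0,0],[0,0,0,0.001,0,0,0]]'
```

```text
clock: 14.65
position: [0.4142, 0.1964, 0.0369]
tool_rot: [3.141, 0.0, 1.599]
force: [-4.8, -1.4, 19.6]
grip_width: -0.0001
finger_force: 9.5
clock: 14.9
position: [0.4143, 0.1964, 0.0366]
tool_rot: [3.141, 0.0, 1.599]
force: [-10.9, -4.3, 44.2]
grip_width: -0.0001
finger_force: 22.1
```

```bash
python3 -m creep '[[0,0,0,-0.04,0,0,0],[0,0,0,-0.1,0,0,0.15],[0.03,0,0,-0.12,0,0,0.33],[0.05,0,0,-0.12,0,0,0.5],[0.05,0,0,-0.12,0,0,0.68]]' && python3 - <<'E'
from h import *
plan((.5148,.2542,.15,20))
E
```

```text
clock: 15.52
position: [0.4146, 0.196, 0.1558]
tool_rot: [3.141, -0.001, 0.912]
force: [-0.3, -0.0, -0.6]
grip_width: 0.0499
finger_force: 0.0
t 15.53 p [0.4146 0.196  0.1558] rpy [ 3.1412e+00 -6.0000e-04  9.1190e-01] w 0.0499
[0.1073 0.0436 0.0059] [ 0.    -0.001  0.563] rows 3.0
```

```bash
python3 -m creep '[[0.05,0.107,0.0436,0.006,0,0,0.563],[0.05,0.107,0.0436,0.006,0,0,0.563],[0.05,0.107,0.0436,0.006,0,0,0.563],[0.05,0.107,0.0436,0.006,0,0,0.563],[0.05,0.107,0.0436,0.006,0,0,0.563]]' && python3 - <<'E'
from h import *
c=calibration("wrist");p,d=grab_frame("wrist"); cv2.imwrite("pics/w7.png",p)
hsv=cv2.cvtColor(p,cv2.COLOR_BGR2HSV)
g=cv2.inRange(hsv,(40,60,60),(85,255,255)); g=cv2.morphologyEx(g,cv2.MORPH_CLOSE,np.ones((9,9)))
rects(g>0,c,.066,amin=300)
plan((.5148,.2542,.055,20))
E
```

```text
clock: 16.15
position: [0.5137, 0.2543, 0.1495]
tool_rot: [3.141, 0.0, 0.359]
force: [-0.5, -0.5, 0.5]
grip_width: 0.0499
finger_force: 0.0
c(mm) 461.7 254.2 wh 8.1 51.3 ang 1.9 px [299. 269.]
c(mm) 518.9 254.2 wh 58.6 29.5 ang 19.8 px [323. 206.]
t 16.2 p [0.5138 0.2542 0.1497] rpy [3.1415 0.     0.3585] w 0.0499
[0.0009 0.0004 0.0947] [0.    0.    0.009] rows 1.5
```

```bash
python3 -m creep '[[0.05,0.003,0,0.04,0,0,0.008],[0.05,0.003,0,0.06,0,0,0.008],[0.05,0.003,0,0.06,0,0,0.008]]' && python3 - <<'E'
from h import *
c=calibration("wrist");p,d=grab_frame("wrist"); cv2.imwrite("pics/w8.png",p)
hsv=cv2.cvtColor(p,cv2.COLOR_BGR2HSV)
g=cv2.inRange(hsv,(40,60,60),(85,255,255)); g=cv2.morphologyEx(g,cv2.MORPH_CLOSE,np.ones((9,9)))
rects(g>0,c,.066,amin=300)
plan((.517,.2542,.052,20))
E
```

```text
clock: 16.58
position: [0.5161, 0.2549, 0.0887]
tool_rot: [3.141, 0.002, 0.349]
force: [0.1, 0.3, -0.5]
grip_width: 0.05
finger_force: 0.0
c(mm) 466.8 252.8 wh 6.7 44.2 ang 1.8 px [298. 312.]
c(mm) 519.7 254.6 wh 59.2 29.4 ang 20.0 px [324. 236.]
t 16.62 p [0.5167 0.2553 0.0898] rpy [-3.1415e+00  6.0000e-04  3.4820e-01] w 0.0501
[-0.0001  0.0011  0.0378] [-0.     0.001 -0.001] rows 0.6
```

View pics/w8.png

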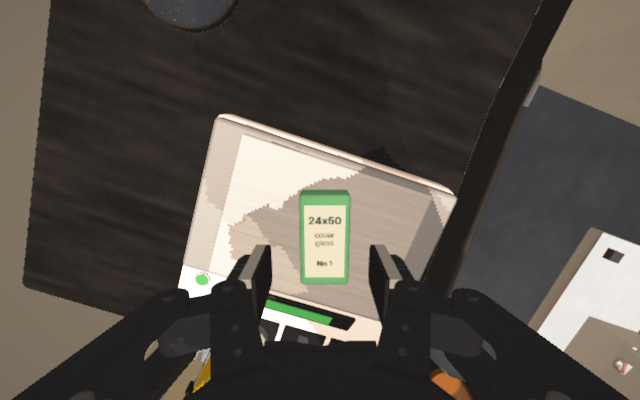

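The box is centred between the fingers at (325,237), measured at (0.5195, 0.2545). I'll grasp it across its width.

```bash
python3 -m creep '[[0.05,0.002,0.0015,0.025,0,0,0],[0.05,0.002,0.0015,0.037,0,0,0],[0.05,0.002,0.0015,0.037,0,0,0]]' && python3 -m creep '[[0.022,0,0,0,0,0,0],[0.022,0,0,0,0,0,0],[0.022,0,0,0,0,0,0],[0.022,0,0,0,0,0,0]]' 30 && python3 -m creep '[[0.022,0,0,-0.005,0,0,0],[0.022,0,0,-0.03,0,0,0],[0.022,0,0,-0.08,0,0,0],[0.022,0,0,-0.14,0,0,0],[0.022,0,0,-0.19,0,0,0]]' && python3 - <<'E'
from h import *
plan((.44,.14,.25,20),(.435,-.02,.25,0),(.5,-.24,.2,-3.5))
c=calibration("top"); p=cv2.imread("pics/top0.png")
cw=calibration("wrist"); 
# cradle floor
w=cv2.imread("pics/w4.png")
E
```

```text
clock: 17.0
position: [0.5191, 0.2547, 0.0527]
tool_rot: [-3.142, 0.001, 0.347]
force: [0.6, 0.3, 0.9]
grip_width: 0.0496
finger_force: 0.0
clock: 17.5
position: [0.5196, 0.255, 0.0536]
tool_rot: [-3.141, -0.001, 0.347]
force: [-2.2, -0.5, 7.9]
grip_width: 0.0293
finger_force: 30.3
clock: 18.12
position: [0.5192, 0.2548, 0.2456]
tool_rot: [-3.141, -0.002, 0.347]
force: [0.8, 0.9, 0.1]
grip_width: 0.0293
finger_force: 29.8
t 18.12 p [0.5192 0.2548 0.2456] rpy [-3.1413e+00 -1.5000e-03  3.4690e-01] w 0.0293
[-0.1135  0.081  -0.0046] [-0.    -0.002 -0.002] rows 2.2
[-0.0594  0.1486  0.    ] [ 0.    -0.     0.349] rows 2.6
[0.065 0.22  0.05 ] [ 0.    -0.     0.061] rows 3.8
```

```bash
python3 -m creep '[[0.022,-0.03,0.02,-0.005,0,0,0],[0.022,-0.07,0.045,-0.005,0,0,0],[0.022,-0.113,0.081,-0.005,0,0,0],[0.022,-0.113,0.081,-0.005,0,0,0]]' && python3 -m creep '[[0.022,-0.015,0.037,0,0,0,0.09],[0.022,-0.03,0.074,0,0,0,0.18],[0.022,-0.045,0.111,0,0,0,0.27],[0.022,-0.06,0.149,0,0,0,0.349],[0.022,-0.06,0.149,0,0,0,0.349]]' && python3 -m creep '[[0.022,0.005,0.045,0,0,0,0],[0.022,0.01,0.09,0,0,0,0.02],[0.022,0.02,0.135,0,0,0,0.04],[0.022,0.03,0.18,0,0,0,0.061],[0.022,0.04,0.22,0,0,0,0.061]]' && python3 -m creep '[[0.022,0,0,0,0,0,0]]' && python3 - <<'E'
from h import *
c=calibration("wrist");p,d=grab_frame("wrist"); cv2.imwrite("pics/w9.png",p)
tool()
u,v=proj(c,[[.6056,-.3263,.004]])[0]; print(u,v)
g=cv2.cvtColor(p,cv2.COLOR_BGR2GRAY); u,v=int(u),int(v)
r=p[max(0,v-80):v+80,max(0,u-80):u+80].min(2); rects(r>190,c,.004,(max(0,u-80),max(0,v-80)),100); rects(r>120,c,.012,(max(0,u-80),max(0,v-80)),100)
E
```

```text
clock: 18.62
position: [0.4392, 0.137, 0.2484]
tool_rot: [3.14, -0.0, 0.343]
force: [0.7, 0.7, 0.0]
grip_width: 0.0294
finger_force: 29.9
clock: 19.25
position: [0.4349, -0.0225, 0.248]
tool_rot: [3.141, -0.001, -0.007]
force: [-0.2, 0.4, -1.1]
grip_width: 0.0294
finger_force: 30.0
clock: 19.88
position: [0.4753, -0.2411, 0.2479]
tool_rot: [-3.141, -0.001, -0.062]
force: [0.4, 0.3, -0.3]
grip_width: 0.0292
finger_force: 30.0
clock: 20.0
position: [0.4749, -0.2423, 0.2475]
tool_rot: [3.141, -0.0, -0.065]
force: [-0.3, 1.4, -1.2]
grip_width: 0.0286
finger_force: 30.0
t 20.05 p [ 0.4748 -0.2405  0.2474] rpy [-3.1412  0.     -0.0635] w 0.0294
384.4016308746168 63.93630057872946
c(mm) 608.1 -331.2 wh 45.8 86.8 ang 85.9 px [390.  51.]
c(mm) 528.7 -413.0 wh 38.2 14.7 ang 3.7 px [459. 125.]
c(mm) 607.2 -330.0 wh 46.0 85.7 ang 86.0 px [389.  53.]
```

View pics/w9.png

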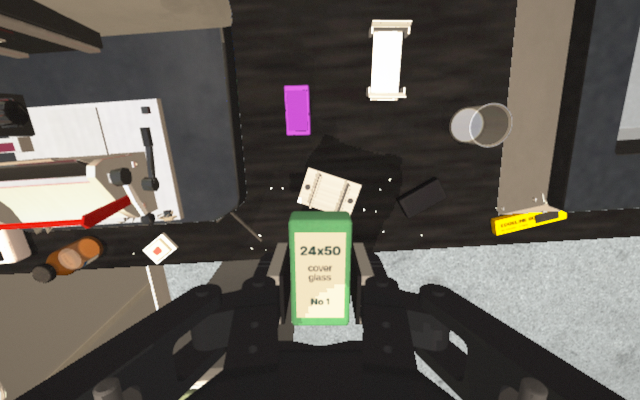

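The held box looks straight in the gripper. The cradle floor is at (387,60), measured at about (0.6075, -0.330). I'll move closer and measure again.

```bash
python3 - <<'E'
from h import *
plan((.54,-.328,.16,-4))
E
python3 -m creep '[[0.022,0.02,0.025,0.02,0,0,0],[0.022,0.045,0.05,0.05,0,0,0],[0.022,0.06,0.07,0.08,0,0,0.006],[0.022,0.07,0.083,0.09,0,0,0.006],[0.022,0.07,0.083,0.09,0,0,0.006]]' && python3 -m creep '[[0.022,0,0,0,0,0,0]]' && python3 - <<'E'
from h import *
c=calibration("wrist");p,d=grab_frame("wrist"); cv2.imwrite("pics/w10.png",p)
tool()
u,v=proj(c,[[.6075,-.33,.004]])[0]; print(u,v); u,v=int(u),int(v)
u0,v0=u-80,max(0,v-90); r=p[v0:min(v+90,215),u0:u+80]
for t in(120,190,215,235): print(t); rects(r.min(2)>t,c,.004,(u0,v0),200)
E
```

```text
t 20.05 p [ 0.4748 -0.2405  0.2474] rpy [-3.1412  0.     -0.0635] w 0.0294
[0.0706 0.0832 0.0874] [-0.     0.     0.006] rows 2.2
clock: 20.68
position: [0.5393, -0.3273, 0.1575]
tool_rot: [-3.141, 0.0, -0.069]
force: [-1.1, 0.3, -0.2]
grip_width: 0.029
finger_force: 30.0
clock: 20.8
position: [0.5392, -0.3268, 0.1588]
tool_rot: [3.142, -0.001, -0.068]
force: [-1.0, 1.3, -1.0]
grip_width: 0.0292
finger_force: 30.0
t 20.85 p [ 0.5392 -0.3269  0.1589] rpy [ 3.1414e+00 -1.4000e-03 -6.8400e-02] w 0.029
319.8051168863222 123.36589554626146
120
c(mm) 606.7 -328.3 wh 46.4 84.4 ang 86.1 px [318. 121.]
190
c(mm) 606.4 -328.3 wh 34.0 67.8 ang 86.1 px [318. 123.]
215
c(mm) 606.9 -328.0 wh 33.4 66.8 ang 86.1 px [316. 120.]
235
c(mm) 606.9 -328.3 wh 32.8 67.2 ang 85.1 px [316. 119.]
```

View pics/w10.png

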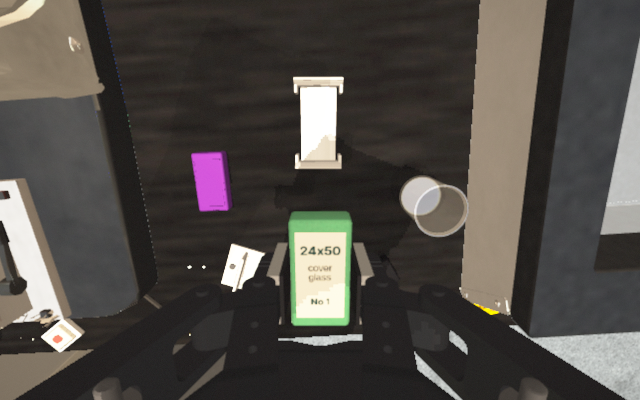

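The cradle floor is at (318,122), measured at (0.6066, -0.3282) and 34 x 68 mm as specified. Next I'll measure the held box and the beaker clearance numerically; I've used up my picture views.

```bash
python3 - <<'E'
from h import *
s=tool(); c=calibration("wrist"); p=cv2.imread("pics/w10.png")
hsv=cv2.cvtColor(p,cv2.COLOR_BGR2HSV)
g=cv2.inRange(hsv,(40,60,60),(85,255,255))[200:335,270:365]; g=cv2.morphologyEx(g,cv2.MORPH_CLOSE,np.ones((9,9)))
rects(g>0,c,s["position"][2]+.0124,(270,200),300)
print("beaker base",ray(c,[420,195],0).round(3), ray(c,[440,211],.06).round(3))
plan((.6066,-.3282,.04,-4))
E
```

```text
t 20.85 p [ 0.5392 -0.3269  0.1589] rpy [ 3.1414e+00 -1.4000e-03 -6.8400e-02] w 0.029
c(mm) 539.2 -325.4 wh 29.9 60.8 ang 86.1 px [320. 268.]
beaker base [[ 0.529 -0.429  0.   ]] [[ 0.529 -0.427  0.06 ]]
t 20.85 p [ 0.5392 -0.3269  0.1589] rpy [ 3.1414e+00 -1.4000e-03 -6.8400e-02] w 0.029
[ 0.0672 -0.0034  0.119 ] [ 0.    -0.001  0.001] rows 2.2
```

```bash
python3 -m creep '[[0.022,0.035,-0.001,0.02,0,0,0],[0.022,0.067,-0.0025,0.05,0,0,0],[0.022,0.067,-0.0025,0.09,0,0,0],[0.022,0.067,-0.0025,0.119,0,0,0],[0.022,0.067,-0.0025,0.119,0,0,0]]' && python3 -m creep '[[0.022,0,0,0,0,0,0]]' && python3 - <<'E'
from h import *
plan((.6066,-.3288,.009,-4))
c=calibration("wrist");p,d=grab_frame("wrist"); cv2.imwrite("pics/w11.png",p)
E
```

```text
clock: 21.48
position: [0.605, -0.3288, 0.0377]
tool_rot: [-3.14, 0.002, -0.069]
force: [-0.5, 0.5, -0.3]
grip_width: 0.0294
finger_force: 30.0
clock: 21.6
position: [0.6067, -0.33, 0.0406]
tool_rot: [3.141, -0.002, -0.069]
force: [-0.1, 0.2, -0.0]
grip_width: 0.0293
finger_force: 30.0
t 21.6 p [ 0.6067 -0.33    0.0406] rpy [ 3.1409e+00 -2.0000e-03 -6.9100e-02] w 0.0293
[-0.0002 -0.0012  0.0316] [ 0.001 -0.002  0.001] rows 0.5
```

```bash
python3 -m creep '[[0.022,0,-0.0006,0.012,0,0,0],[0.022,0,-0.0006,0.02,0,0,0],[0.022,0,-0.0006,0.027,0,0,0],[0.022,0,-0.0006,0.029,0,0,0],[0.022,0,-0.0006,0.029,0,0,0]]' && python3 -m creep '[[0.022,0,0,0.002,0,0,0],[0.022,0,0,0.002,0,0,0]]'&& python3 -m creep '[[0.022,0,0,0.001,0,0,0],[0.022,0,0,0.001,0,0,0]]'
```

```text
clock: 22.28
position: [0.6059, -0.3292, 0.0094]
tool_rot: [-3.142, 0.0, -0.069]
force: [-0.2, -0.0, -0.8]
grip_width: 0.0294
finger_force: 30.0
clock: 22.52
position: [0.606, -0.3293, 0.0077]
tool_rot: [3.142, -0.0, -0.069]
force: [0.4, 0.8, -0.5]
grip_width: 0.029
finger_force: 30.1
clock: 22.78
position: [0.606, -0.3293, 0.0076]
tool_rot: [3.141, -0.0, -0.069]
force: [-5.1, 3.0, 14.3]
grip_width: 0.0293
finger_force: 31.8
```

Contact came at z = 0.0076, as expected for the floor. Releasing and retreating.

```bash
python3 -m creep '[[0.03,0,0,-0.0008,0,0,0],[0.04,0,0,-0.0008,0,0,0],[0.05,0,0,-0.0008,0,0,0],[0.05,0,0,-0.0008,0,0,0]]' && python3 -m creep '[[0.05,0,0,-0.03,0,0,0],[0.05,0,0,-0.08,0,0,0],[0.05,-0.03,0,-0.13,0,0,0],[0.05,-0.07,0,-0.15,0,0,0],[0.05,-0.07,0,-0.15,0,0,0]]' && python3 -m creep '[[0.05,0,0,0,0,0,0]]' && python3 - <<'E'
from h import *
s=tool(); c=calibration("wrist"); p,d=grab_frame("wrist"); cv2.imwrite("pics/w12.png",p)
hsv=cv2.cvtColor(p,cv2.COLOR_BGR2HSV)
g=cv2.inRange(hsv,(40,60,60),(85,255,255)); g=cv2.morphologyEx(g,cv2.MORPH_CLOSE,np.ones((9,9)))
rects(g>0,c,.02,amin=300)
u,v=proj(c,[.606,-.329,.02])[0].astype(int); f=K(c)
for du in(-8,0,8):
  for dv in(-25,0,25):
    z=d[v+dv,u+du]; P=Ro.from_euler("xyz",c["attitude"]).apply([(u+du-c["cx"])/f*z,(v+dv-c["cy"])/f*z,z])+c["eye"]; print(P.round(4))
ct=calibration("top"); p2,_=grab_frame("top"); p0=cv2.imread("pics/top0.png")
for n,(a,b) in dict(beaker=(470,193),bottle=(275,241),cass=(312,245)).items():
    print(n,"diff",cv2.absdiff(p0,p2)[b-12:b+12,a-12:a+12].mean().round(2))
E
```

```text
clock: 23.28
position: [0.6059, -0.3292, 0.0073]
tool_rot: [-3.142, 0.0, -0.069]
force: [-0.1, 0.1, -0.4]
grip_width: 0.0502
finger_force: 0.0
clock: 23.9
position: [0.5345, -0.3255, 0.1596]
tool_rot: [3.14, -0.002, -0.071]
force: [1.0, -0.1, -0.1]
grip_width: 0.05
finger_force: 0.0
clock: 24.02
position: [0.5365, -0.3243, 0.1573]
tool_rot: [-3.141, -0.0, -0.069]
force: [0.3, -0.2, 0.1]
grip_width: 0.0502
finger_force: 0.0
t 24.02 p [ 0.5365 -0.3243  0.1573] rpy [-3.1414e+00 -4.0000e-04 -6.9100e-02] w 0.0502
[ 0.6285 -0.323   0.0192]
[ 0.6073 -0.3214  0.0203]
[ 0.5851 -0.3198  0.02  ]
[ 0.628  -0.3301  0.0198]
[ 0.6068 -0.3286  0.0199]
[ 0.5845 -0.3271  0.019 ]
[ 0.6275 -0.3371  0.02  ]
[ 0.6063 -0.3359  0.0198]
[ 0.5842 -0.3345  0.0208]
beaker diff 43.9
bottle diff 3.07
cass diff 2.68
```

The box top is level at z = 0.020, so it is seated on the floor between the walls. The arm is clear, so I'm handing in.

```bash
python3 -c "
from workcell import job
print(job.job_done())"
```

```text
the job is handed in; nothing more can be done
None
```

I zeroed the balance, weighed the box and stored the reading, put the box flat in the cradle and handed the job in at about 24 s; the verdict was not shown. I viewed 11 pictures instead of 10, the force peaked at 44 N on the square key, and I didn't confirm at the end that the beaker hadn't moved.

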